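Hang the small bearing ring on the side hook and shut its keeper

TASK

Take the smaller of the two bearing rings standing in the wooden rest and hang it on the hook of the stand: pass it sideways over the raised tip, lower it into the throat and let go. Then swing the keeper bar fully shut over the hook's tip so that the ring cannot come off. Do not drop the ring on the bench, and leave the larger ring and the other things where they are.

Things in the scene. Friction and masses are not known exactly. Their poses are not given: they have to be found in the camera images.
- small_ring: Ground steel bearing ring to be hung, 0.12 kg: outer diameter 62 mm, bore about 47 mm (at least 44 mm clear), 12 mm thick. It starts on edge in one of the two slots of the rest. Origin at the centre of one flat face, z along the ring's axis into the ring (level while it stands or hangs).
- small_ring_center (a point): Centre of the small ring, half way through its thickness (6 mm along the ring's z from its origin). In the rest it is 116 mm above the bench.
- large_ring: The similar but larger steel ring, 72 mm outside, 12 mm thick, on edge in the other slot of the rest; it stays there. Origin at the centre of one flat face, z along its axis.
- ring_rest: Wooden rest, fixed, 74 x 140 x 99 mm. Two slots 14.5 mm wide lie across it, 36 mm either side of its middle along its own y, to which the ring axes are parallel. Slot floor 85 mm above the bench, slot walls 14 mm high and 46 mm long, so the ring flanks stand free. Origin under its centre. Behind it and to its right are a 90 mm high plinth and a tall hardness tester: pass in front of them.
- hook_stand: Fixed stand: base plate 80 x 120 x 12 mm, post 14 mm thick, and a round steel hook arm 8 mm thick that points along the stand's own -y, 140 mm above the bench. Along -y from the post axis the arm is straight for 20 mm, dips 5 mm into a throat 22 mm long (27 to 49 mm from the post axis), then rises to a ball tip 11 mm in diameter. Origin at the foot of the post's axis; x and y level, z up.
- throat (a point): Middle of the hook's throat, on the upper surface of the arm: 38 mm from the post axis, 139 mm above the bench; axes as the stand's. When the ring hangs there its centre is about 22 to 24 mm below this point and its axis lies along y.
- hook_tip (a point): Centre of the ball at the hook's end: 70 mm from the post axis along the stand's -y, 148 mm above the bench (top of the ball 153.5 mm). Axes as the stand's.
- keeper (a joint): Keeper: flat bar 10 x 4 mm, 94 mm long, on an upright pivot at the top of the post, turning level 158.5 mm above the bench. 0 = shut against its stop, the bar lying over the hook and past its tip (along the stand's -y); it opens towards the stand's -x (pi/2 = pointing along -x), up to 2.6 rad. Slight friction (about 0.03 N m): it stays where it is left.
- keeper_pin (a point): Thumb pin on the keeper, an upright pin 10 mm thick and 24 mm tall, 86 mm from the pivot. This point is on its axis at its half height, 172.5 mm above the bench; the pin's top is 184.5 mm above the bench. Push the pin sideways to swing the keeper.
- oil_bottle: Bystander: oil bottle with red spout, 42 mm thick, 118 mm tall, standing on the bench; origin under its centre.
Things that resemble listed ones, but are neither listed nor needed, are in the scene too. What is shaped like the small_ring but green is not meant.

How it is judged:
On the way:
1. the small ring hangs in the hook's throat, let go, with the keeper still open (x of small_ring_center in the frame of throat between -0.012 and 0.012 m and y of small_ring_center in the frame of throat between -0.016 and 0.016 m and z of small_ring_center in the frame of throat between -0.032 and -0.012 m and angle between small_ring's own z axis and vertical between 1.2 and 1.94 rad and contact force between small_ring and hook_stand above 0.3 N and contact force between small_ring and the fingers below 0.1 N and value of joint keeper above 1 rad), for 0.2 s.
At the end, for the whole second after the job is handed in: The small ring hangs on edge at rest in the hook's throat, carried by the stand: its centre within 16 mm of the throat's middle along the arm, within 12 mm to either side and 12 to 32 mm below it; the gripper does not touch it; the keeper is shut to within 0.12 rad (x of small_ring_center in the frame of throat between -0.012 and 0.012 m and y of small_ring_center in the frame of throat between -0.016 and 0.016 m and z of small_ring_center in the frame of throat between -0.032 and -0.012 m and angle between small_ring's own z axis and vertical between 1.2 and 1.94 rad and contact force between small_ring and hook_stand above 0.3 N and contact force between small_ring and the fingers below 0.1 N and value of joint keeper below 0.12 rad and linear speed of small_ring below 0.02 m/s and angular speed of small_ring below 0.3 rad/s).
It fails at once if the small ring is dropped to the bench (its centre comes lower than 40 mm above the bench) (height (world z) of small_ring_center below 0.04 m).
It fails at once if the larger ring is displaced by more than 20 mm (distance of large_ring from where it was at the start of the episode above 0.02 m).
It fails at once if the oil bottle is moved by more than 30 mm (distance of oil_bottle from where it was at the start of the episode above 0.03 m).
It also fails if it takes over 54 s, if anything falls off the work surface, if the arm or the gripper's body presses on something with over 40 N, if the wrist force passes 120 N, or if a joint passes its speed limit or range.

ROBOT

A 7-joint arm with a two-finger parallel gripper is mounted at the origin on a cart in front of the work surface, level with it; the furniture and walls round the work are solid. World frame = base frame: x ahead of the robot, y to its left, z up, the work surface at z = 0. Lengths are in m, angles in rad, forces in N, time in s.
With the tool pointing down it reaches from about 0.4 to 0.875 m from the base axis. Payload 19.3 kg.
Tool frame: the origin (TCP) lies between the finger pads; the fingertips stand 17 mm ahead of it and the grasp point (between the pads) lies 2 mm behind it; z points along the fingers, x is the direction in which the jaws open and shut, and the axes are right-handed (so a half turn about z gives the same grasp; the last joint's range is limited). The gripper opens to 85 mm and grips with 20 to 120 N. Pads are 22 mm wide; open, the fingers measure 114 mm over their backs; the gripper's body (76 mm by 85 mm) begins 54 mm behind the grasp point. The pads swing forward as they close: fully open they stand 13 mm farther back than shut.
Start: joints at [1.229, 0.521, -0.036, 1.599, 0.021, 1.021, -0.113], TCP at [0.168, -0.602, 0.248] pointing down, gripper open.
Joint ranges: [-2.91, 2.91], [-0.3, 2.13], [-1.5, 1.42], [0.17, 2.43], [-1.26, 4.41], [0.16, 1.93], [-2.52, 2.52]. Speed limits (rad/s): [1.89, 1.89, 2.39, 2.39, 3.01, 3.01, 3.01].

INTERFACE

Orientations are given as [roll, pitch, yaw] about the fixed x, y, z axes, in that order (R = Rz(yaw) Ry(pitch) Rx(roll)).
In Python, from workcell import bot gives the robot as it stands. The module is installed in compiled form; this text tells all that it offers.
- The arm moves only by the tool arm_command, never from a script. Its argument "targets" is a list of rows, each a list of 6 numbers: the shift along the tool's x, y, z in mm, then the turn, a rotation vector about the tool's x, y, z in degrees. In form: [[x, y, z, wx, wy, wz], ...]. A call has 1 to 8 rows; each row shifts and turns the pose as measured when the row begins, along the tool's axes as they then stand; what a row does not reach is not made up. A row lasts 1/10 s, in which the tool goes at most 50 mm and 8.59 degrees, less where a joint would pass 70% of its speed; a pose out of reach is approached as far as the arm can. A call is refused whole if a number of a shift passes 50 or a number of a turn 8.59, either way. A call with a gripper value outside its range is refused whole. "grip" is the opening in per cent of the stroke, from 0 (shut) to 100 (fully open), set as the call begins (left out, the last holds). The fingers move at their own pace and stop on an object; "grip_force" is the grip in N (left out, the last holds). Time passes only in rows, so rows that do not move let the fingers close. It gives the time, the measured TCP pose, the force and the opening at its end, in the units of the state.
- bot.observe(): the state, without advancing time (a new reading comes with each control period).
- bot.grab_frame(name): name is "scene" or "top" or "wrist"; returns a dict with "color" (400x640x3 uint8, red, green, blue), "depth" (400x640 float32, m along the optical axis (not along the pixel's ray), 0 where there is no reading), "fov_y" (degrees; the focal length in pixels is half the picture's height over the tangent of half this angle, whatever the lens; pixels are square), "cx", "cy" (the principal point, pixels), "R" (3x3) and "t" (3): a world point X has camera coordinates R X + t; the wrist camera has in their place "hand_eye" (4x4, takes a point from camera to tool coordinates, whose origin is the TCP and whose axes are the tool frame's). Camera axes: x right, y down, z forward; pixel columns grow to the right and rows downward; lengths in m; the calibration is good to about 2 mm. The wrist camera is an equidistant fisheye: a pixel r from the principal point sees the ray r / f radians off the axis. A picture is of the moment at which its call begins: read the wrist's pose just before it.
- bot.job_done(): hands the job in, once; it reports no verdict.
The state is a dict: "clock": time; "qpos": joint angles; "qd": joint speeds; "joint_efforts": joint torques, N m; "position": TCP position; "tool_rot": TCP orientation; "force": force on the tool from outside, world axes, zero at the start; "moment": the same for the moment, N m; "grip_width": finger opening in m.
Only numpy, scipy, OpenCV 4.12 (cv2) and the standard library are available. Lean on these libraries where they do the work, as an engineer would, in place of code of your own. Each camera call takes 0.05 s, during which the arm holds its last target. There are 200 camera calls.

## Working session

There is one attempt and no reset: what is moved stays moved. The work goes in short steps, Python scripts to look and compute and a tool call to move; the robot and the scene stay as the last step left them, time stands still between calls to the robot, and variables do not carry over. Pictures are saved under pics/ and viewed, about 8 in all and at most 12, crops included, and the job is handed in when it is done.

Besides the shell and the picture viewer there is one more tool, called by a JSON object that holds its "method" and its "body", one argument or row to a line. arm_command: Moves the arm, as the interface text tells. Its arguments: {"type":"object","properties":{"targets":{"type":"array"},"grip":{"type":"number"},"grip_force":{"type":"number"}},"required":["targets"]}

```bash
mkdir -p pics
cat > h.py <<'E'
import numpy as np, cv2
from workcell import bot
def save(name,f,crop=None,scale=1):
    im=f["color"][:,:,::-1]
    if crop: x0,y0,x1,y1=crop; im=im[y0:y1,x0:x1]
    im=cv2.resize(im,None,fx=scale,fy=scale,interpolation=cv2.INTER_CUBIC)
    cv2.imwrite("pics/"+name+".png",im)
def foc(f): return 200/np.tan(np.radians(f["fov_y"])/2)
def world(f,u,v):  # depth point, fixed cameras
    d=f["depth"][int(v),int(u)]; F=foc(f)
    return f["R"].T@(np.array([(u-f["cx"])/F*d,(v-f["cy"])/F*d,d])-f["t"])
def plane(f,u,v,z):
    F=foc(f); r=f["R"].T@np.array([(u-f["cx"])/F,(v-f["cy"])/F,1]); c=-f["R"].T@f["t"]
    return c+r*(z-c[2])/r[2]
def cloud(f):
    F=foc(f); v,u=np.mgrid[0:400,0:640]; d=f["depth"]
    P=np.stack([(u-f["cx"])/F*d,(v-f["cy"])/F*d,d],-1)-f["t"]
    return P@f["R"]
E
python3 - <<'E'
from h import *
import pickle
s=bot.observe(); print(s)
fs={n:bot.grab_frame(n) for n in("scene","top")}
pickle.dump(fs,open("f0.pkl","wb"))
for n in fs:
    f=fs[n]; save(n+"0",f,scale=1.25); print(n,f["fov_y"],-f["R"].T@f["t"],f["R"][2])
E
```

```text
{'clock': 0.0, 'qpos': array([ 1.22877142,  0.52200352, -0.03634527,  1.60000612,  0.02121149,
        1.02111061, -0.1128041 ]), 'qd': array([-0.00108078, -0.00020542,  0.00025471,  0.00043298, -0.00105518,
        0.00066809, -0.00038142]), 'joint_efforts': array([ 1.73776127e-03, -9.27094388e+01,  1.98136233e+00, -3.69932055e+01,
        1.80428725e-02,  8.07301782e-03,  1.56537243e-05]), 'position': array([ 0.16769155, -0.60174828,  0.24773274]), 'tool_rot': array([ 3.14150953e+00,  1.13913711e-03, -1.29896407e+00]), 'force': array([ 0.77770241, -0.42723935,  0.63374242]), 'moment': array([-0.00915724, -0.02401982,  0.00681962]), 'grip_width': 0.08545329172715861}
scene 44.89299192592326 [-0.25666202  0.50714121  0.53935932] [ 0.81735734 -0.39909291 -0.41551393]
top 45.6340286582796 [0.37507693 0.09431977 1.1904338 ] [ 0.16998841 -0.00586668 -0.9854286 ]
```

View pics/scene0.png

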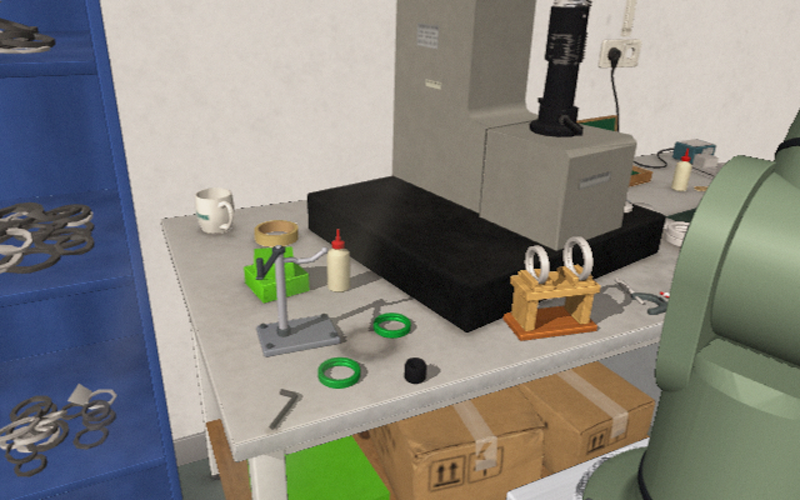

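View pics/top0.png

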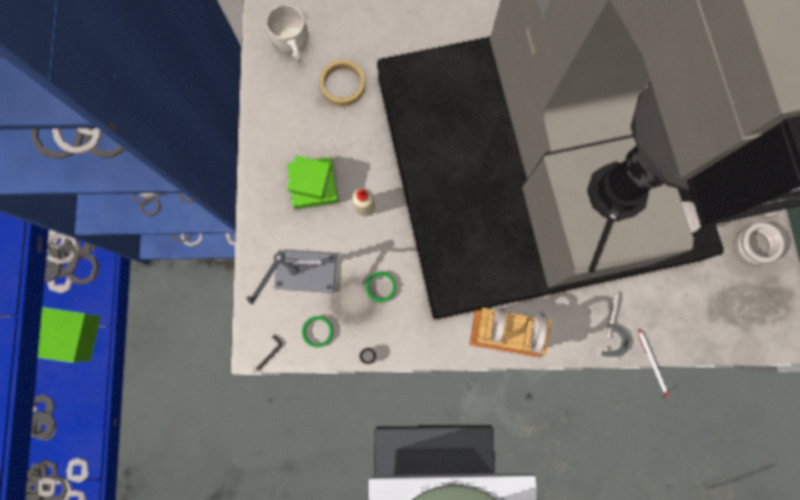

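The scene view shows the rest at (555,300), with one ring on each side at (537,262) and (578,257). The stand is at (285,300), its hook points right to a tip at about (325,252), and the dark keeper bar is open. The top view shows the rest at (512,331), the stand post at (281,258), the hook running right to about (322,262), and the keeper running to (250,300).

Things that could be taken for the small ring, in scene pixels:
- Left steel ring (537,262)
- Right steel ring (578,257)
- Green rings (392,325) and (340,372), ruled out by colour
- Shelf rings, not in the rest

I'll choose between the two steel rings by measured top height, about 147 mm for the small one and 157 mm for the large one.

Run:
```python
from h import *
import pickle
fs=pickle.load(open("f0.pkl","rb"))
for n in fs:
    f=fs[n]; C=cloud(f); ok=f["depth"]>0
    x0,y0,x1,y1=((395,180,485,275) if n=="scene" else (370,235,445,290))
    sub=np.zeros_like(ok); sub[y0:y1,x0:x1]=1
    hsv=cv2.cvtColor(f["color"],cv2.COLOR_RGB2HSV)
    m=(ok&sub&(C[...,2]>.104)&(C[...,2]<.17)&(hsv[...,1]<60)).astype(np.uint8)
    nn,L,st,ce=cv2.connectedComponentsWithStats(m)
    for i in range(1,nn):
        if st[i,4]<15: continue
        P=C[L==i]; print(n,st[i],ce[i].round(1),"mean",P.mean(0).round(4),"min",np.percentile(P,3,0).round(4),"max",np.percentile(P,97,0).round(4))
        print("   pca dir xy",np.linalg.svd(P[:,:2]-P[:,:2].mean(0),full_matrices=False)[2][0].round(3))
    # rest top outline
    if n=="top":
        w=(ok&sub&(C[...,2]>.08)&(C[...,2]<.104)&(hsv[...,1]>80))
        P=C[w]; print("rest",P.mean(0), cv2.minAreaRect((P[:,:2]*1000).astype(np.float32)))
    x0,y0,x1,y1=((190,180,280,290) if n=="scene" else (185,190,275,250))
    sub[:]=0; sub[y0:y1,x0:x1]=1
    for a,b in((.125,.156),(.156,.163),(.166,.19),(.005,.02)):
        m=ok&sub&(C[...,2]>a)&(C[...,2]<b)&(hsv[...,1]<90)
        P=C[m]; 
        if len(P)<5: continue
        r=cv2.minAreaRect((P[:,:2]*1000).astype(np.float32))
        print(n,a,b,len(P),P.mean(0).round(4),[np.round(k,1) for k in r])
save("restcrop",fs["scene"],(390,175,490,275),4)
c1=cv2.resize(fs["scene"]["color"][185:285,190:290,::-1],(400,400)); c2=cv2.resize(fs["top"]["color"][180:260,190:270,::-1],(400,400))
cv2.imwrite("pics/stand.png",np.hstack([c1,c2]))
```

```text
scene [412 180  73  41 991] [453.7 191.1] mean [ 0.4826 -0.1828  0.1232] min [ 0.3827 -0.2862  0.1052] max [ 0.5719 -0.1401  0.1544]
   pca dir xy [-0.884  0.467]
scene [420 196  20  28 275] [430.8 207.3] mean [ 0.4263 -0.0785  0.1273] min [ 0.4016 -0.0895  0.1058] max [ 0.459  -0.0703  0.1463]
   pca dir xy [-0.983  0.183]
scene 0.125 0.156 244 [0.5465 0.2794 0.1396] [array([546.6, 273. ]), array([81.4, 12.4]), np.float64(89.0)]
scene 0.156 0.163 153 [0.5192 0.3256 0.1598] [array([515.5, 326.3]), array([ 17.5, 106.9]), np.float64(61.6)]
scene 0.166 0.19 58 [0.4756 0.3523 0.1752] [array([475.3, 352.2]), array([9.4, 9.8]), np.float64(74.5)]
scene 0.005 0.02 1571 [0.5735 0.2688 0.0113] [array([714.2, 212.6]), array([148.4, 509.4]), np.float64(68.2)]
top [394 246  10  27 163] [399.4 259.3] mean [ 0.4286 -0.0787  0.1391] min [ 0.4029 -0.0871  0.1126] max [ 0.4563 -0.07    0.148 ]
   pca dir xy [-0.985  0.172]
top [425 250  12  32 214] [432.  265.4] mean [ 0.4138 -0.1481  0.1457] min [ 0.3825 -0.1572  0.1086] max [ 0.4459 -0.139   0.1589]
   pca dir xy [-0.986  0.17 ]
rest [ 0.41912643 -0.10532609  0.08876078] ((422.6743469238281, -107.44347381591797), (144.40940856933594, 69.17744445800781), 79.14141082763672)
top 0.125 0.156 118 [0.5452 0.2693 0.1429] [array([532. , 298.2]), array([ 39. , 128.6]), np.float64(24.9)]
top 0.156 0.163 175 [0.5168 0.3276 0.1603] [array([513.8, 330. ]), array([ 18.3, 103.1]), np.float64(58.3)]
top 0.166 0.19 30 [0.4881 0.3441 0.1792] [array([511.9, 329. ]), array([ 8.5, 94.9]), np.float64(58.1)]
top 0.005 0.02 1332 [0.5435 0.2838 0.0118] [array([542.4, 318.2]), array([218.1, 149.7]), np.float64(89.1)]
```

View pics/stand.png

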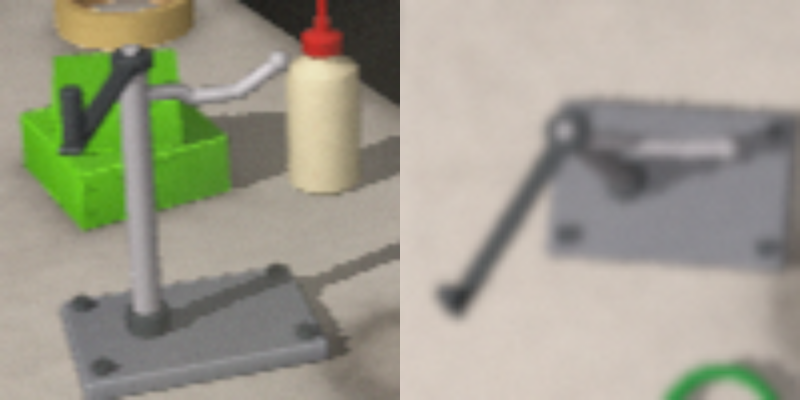

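View pics/restcrop.png

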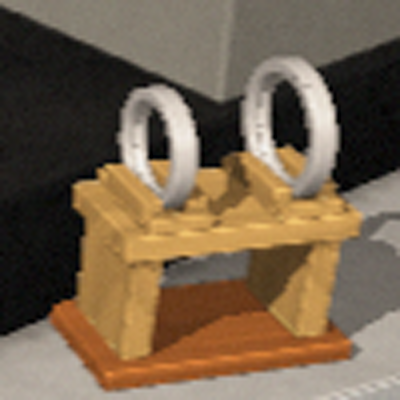

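The left ring, at crop (160,145), is visibly smaller than the right one at (290,125). Its measured top of 148 mm against 159 mm confirms it as the small ring. In the stand crop, the pivot is at (566,130), the pin at (455,298) and the tip at (780,130) in the top panel. The scene panel shows the tip at (280,60).

Run:
```python
from h import *
import pickle
fs=pickle.load(open("f0.pkl","rb"))
t,s=fs["top"],fs["scene"]
print("pivot",plane(t,223,206,.1625),plane(s,223.5,199,.163))
print("pin",plane(t,201,239.3,.1845),plane(s,207.5,207.5,.1845))
print("tip",plane(t,266,206,.1535),plane(s,260,200,.148))
for f in(s,t):
    C=cloud(f);hsv=cv2.cvtColor(f["color"],cv2.COLOR_RGB2HSV)
    m=(C[...,2]>.006)&(C[...,2]<.017)&(C[...,0]>.46)&(C[...,0]<.64)&(C[...,1]>.14)&(C[...,1]<.37)&(f["color"].max(-1)<150)&(hsv[...,1]<90)
    nn,L,st,ce=cv2.connectedComponentsWithStats(m.astype(np.uint8)); i=1+st[1:,4].argmax()
    print("plate",cv2.minAreaRect((C[L==i][:,:2]*1000).astype(np.float32)),st[i])
C=cloud(s); m=(C[...,2]>.13)&(C[...,2]<.156)&(C[...,0]>.5)&(C[...,0]<.6)&(C[...,1]>.2)&(C[...,1]<.32)
P=C[m]; 
for y in np.arange(.2,.33,.01):
    q=P[(P[:,1]>=y)&(P[:,1]<y+.01)]
    if len(q): print(round(y,3),len(q),q.mean(0).round(4),q[:,2].max().round(4))
```

```text
pivot [0.54968245 0.3067073  0.1625    ] [0.54321435 0.30773704 0.163     ]
pin [0.47516042 0.347345   0.1845    ] [0.47468238 0.3526265  0.1845    ]
tip [0.54969949 0.21359281 0.1535    ] [0.54451163 0.23707073 0.148     ]
plate ((548.4954223632812, 285.382080078125), (120.5984115600586, 84.15895080566406), 86.68730163574219) [ 205  251   68   33 1285]
plate ((548.4714965820312, 285.57257080078125), (120.21106719970703, 78.84696960449219), 83.81651306152344) [ 220  200   49   35 1147]
0.23 20 [0.544  0.2364 0.1483] 0.1529
0.24 28 [0.5444 0.245  0.1443] 0.1524
0.25 23 [0.5455 0.2547 0.1378] 0.1427
0.26 24 [0.5471 0.2648 0.1355] 0.1377
0.27 20 [0.5472 0.2748 0.1357] 0.1383
0.28 24 [0.5477 0.2849 0.1386] 0.1438
0.29 22 [0.5483 0.2951 0.1414] 0.1483
0.3 57 [0.5465 0.3051 0.1416] 0.1553
0.31 21 [0.5491 0.312  0.1374] 0.1472
```

```bash
cat >> h.py <<'E'
from scipy.spatial.transform import Rotation as Ro
def pose():
    s=bot.observe(); return np.array(s["position"]),Ro.from_euler("xyz",s["tool_rot"])
def plan(p1,yaw,n,polar=False,early=False):
    "rows from the present pose to tool-down pose p1, yaw"
    p0,R0=pose(); y0=R0.as_euler("xyz")[2]; R1=Ro.from_euler("xyz",[np.pi,0,yaw])
    W=(R0.inv()*R1).as_rotvec(); p1=np.array(p1); rows=[]
    def P(a):
        if not polar: return p0+a*(p1-p0)
        r0,r1=np.hypot(*p0[:2]),np.hypot(*p1[:2]); t0,t1=np.arctan2(p0[1],p0[0]),np.arctan2(p1[1],p1[0])
        r=r0+min(1,2*a)*(r1-r0); t=t0+a*(t1-t0)
        return np.array([r*np.cos(t),r*np.sin(t),p0[2]+a*(p1[2]-p0[2])])
    for i in range(n):
        a,b=i/n,(i+1)/n; R=R0*Ro.from_rotvec(W*a)
        d=R.inv().apply(P(b)-P(a))*1000; rows.append(np.r_[d,np.degrees(W/n)])
    print("now",p0.round(4),"yaw",round(y0,4),"tilt",R0.apply([0,0,1]).round(4)); print(np.round(rows,1).tolist())
E
python3 - <<'E'
from h import *
import pickle
plan([.4296,-.0785,.265],-.19,14,polar=True)
fs=pickle.load(open("f0.pkl","rb"))
C=cloud(fs["top"]); 
m=(C[...,2]>.11)&(C[...,2]<.6)&(C[...,0]<.75)&(C[...,1]<.1)&(C[...,1]>-.4)&(C[...,0]>.46)
print("tester min x",[ (y,C[m&(abs(C[...,1]-y)<.02)][:,0].min().round(3)) for y in(-.35,-.3,-.2,-.1,-.05,0) if (m&(abs(C[...,1]-y)<.02)).any()])
C=cloud(fs["scene"]); m=(abs(C[...,0]-.548)<.02)&(abs(C[...,1]-.307)<.015)&(C[...,2]>.1)
print("post top z",np.sort(C[m][:,2])[-6:])
E
```

```text
now [ 0.1677 -0.6018  0.2478] yaw -1.299 tilt [-3.e-04  9.e-04 -1.e+00]
[[-28.8, -47.7, -1.2, -0.0, 0.0, -4.5], [-28.7, -45.5, -1.2, -0.0, 0.0, -4.5], [-28.7, -43.4, -1.2, -0.0, 0.0, -4.5], [-28.6, -41.2, -1.2, -0.0, 0.0, -4.5], [-28.5, -39.1, -1.2, -0.0, 0.0, -4.5], [-28.5, -36.9, -1.2, -0.0, 0.0, -4.5], [-28.4, -34.7, -1.2, -0.0, 0.0, -4.5], [-1.6, -34.8, -1.2, -0.0, 0.0, -4.5], [-1.6, -34.8, -1.2, -0.0, 0.0, -4.5], [-1.6, -34.8, -1.2, -0.0, 0.0, -4.5], [-1.6, -34.8, -1.2, -0.0, 0.0, -4.5], [-1.6, -34.8, -1.2, -0.0, 0.0, -4.5], [-1.7, -34.8, -1.2, -0.0, 0.0, -4.5], [-1.7, -34.8, -1.2, -0.0, 0.0, -4.5]]
tester min x [(-0.35, np.float64(0.528)), (-0.3, np.float64(0.515)), (-0.2, np.float64(0.495))]
post top z [0.1634346  0.16358197 0.16369021 0.16393878 0.16422188 0.16574442]
```

{"method": "arm_command", "body": {
  "targets": [
    [-29,-48,-1,0,0,-4.5],
    [-29,-46,-1,0,0,-4.5],
    [-29,-43,-1,0,0,-4.5],
    [-29,-41,-1,0,0,-4.5],
    [-29,-39,-1,0,0,-4.5],
    [-28,-37,-1,0,0,-4.5],
    [-28,-35,-1,0,0,-4.5],
    [-2,-35,-1,0,0,-4.5]
  ],
  "grip": 100
}}

```text
clock: 0.9
position: [0.3376, -0.2655, 0.253]
tool_rot: [3.14, 0.005, -0.654]
force: [0.4, -1.3, -0.2]
grip_width: 0.0853
```

```bash
python3 -c "
from h import *
plan([.4296,-.0785,.265],-.19,8,polar=True); print(bot.observe()['qpos'])"
```

```text
now [ 0.3376 -0.2655  0.253 ] yaw -0.6537 tilt [-0.0046  0.0015 -1.    ]
[[1.3, -26.1, -1.6, 0.0, 0.0, -3.3], [1.3, -26.3, -1.5, 0.0, 0.0, -3.3], [1.2, -26.4, -1.5, 0.0, 0.0, -3.3], [1.1, -26.5, -1.5, 0.0, 0.0, -3.3], [-0.8, -26.5, -1.5, 0.0, 0.0, -3.3], [-0.8, -26.5, -1.5, 0.0, 0.0, -3.3], [-0.9, -26.5, -1.5, 0.0, 0.0, -3.3], [-1.0, -26.5, -1.5, 0.0, 0.0, -3.3]]
[ 0.80303765  0.21914895 -0.31981182  2.06415451  0.09023302  0.87587782
 -0.221521  ]
```

{"method": "arm_command", "body": {
  "targets": [
    [1,-26,-1.5,0,0,-3.3],
    [1,-26,-1.5,0,0,-3.3],
    [1,-26,-1.5,0,0,-3.3],
    [1,-26,-1.5,0,0,-3.3],
    [-1,-26,-1.5,0,0,-3.3],
    [-1,-26,-1.5,0,0,-3.3],
    [-1,-26,-1.5,0,0,-3.3],
    [-1,-26,-1.5,0,0,-3.3]
  ]
}}

```text
clock: 1.7
position: [0.4284, -0.0704, 0.265]
tool_rot: [-3.141, 0.006, -0.17]
force: [0.1, 0.0, 0.3]
grip_width: 0.0854
```

```bash
cat >> h.py <<'E'
def wcloud(f,p,R):
    F=foc(f); v,u=np.mgrid[0:400,0:640]; x,y=u-f["cx"],v-f["cy"]; r=np.hypot(x,y)+1e-9; th=r/F
    d=f["depth"]; k=np.where(th<1.5,np.tan(np.minimum(th,1.5)),0)
    P=np.stack([x/r*k*d,y/r*k*d,d],-1); H=f["hand_eye"]
    return R.apply((P@H[:3,:3].T+H[:3,3]).reshape(-1,3)).reshape(400,640,3)+p
E
python3 - <<'E'
from h import *
plan([.4296,-.0785,.265],-.19,3)
p,R=pose(); f=bot.grab_frame("wrist"); save("w1",f); C=wcloud(f,p,R)
print(f["fov_y"],f["hand_eye"].round(3))
hsv=cv2.cvtColor(f["color"],cv2.COLOR_RGB2HSV)
m=((f["depth"]>0)&(C[...,2]>.108)&(C[...,2]<.17)&(C[...,0]>.36)&(C[...,0]<.48)&(C[...,1]>-.19)&(C[...,1]<-.04)&(hsv[...,1]<70)).astype(np.uint8)
nn,L,st,ce=cv2.connectedComponentsWithStats(m)
for i in range(1,nn):
    if st[i,4]<60: continue
    P=C[L==i]; print(st[i],"min",np.percentile(P,2,0).round(4),"max",np.percentile(P,98,0).round(4),"med",np.median(P,0).round(4),cv2.minAreaRect((P[:,:2]*1000).astype(np.float32)))
E
```

```text
now [ 0.4284 -0.0704  0.265 ] yaw -0.17 tilt [-0.0054  0.0015 -1.    ]
[[0.8, 2.6, -0.0, -0.0, 0.1, 0.4], [0.9, 2.6, -0.0, -0.0, 0.1, 0.4], [0.9, 2.6, -0.0, -0.0, 0.1, 0.4]]
65.70646984690485 [[ 1.    -0.    -0.001  0.   ]
 [ 0.     0.957  0.291 -0.075]
 [ 0.    -0.291  0.957 -0.125]
 [ 0.     0.     0.     1.   ]]
[ 294  195   66   26 1043] min [ 0.4036 -0.0881  0.1119] max [ 0.4595 -0.0694  0.1467] med [ 0.4311 -0.0787  0.1413] ((430.89825439453125, -80.11741638183594), (13.221149444580078, 60.741451263427734), 79.35696411132812)
[ 287  262   73   37 1278] min [ 0.3834 -0.158   0.1094] max [ 0.4499 -0.1383  0.1566] med [ 0.4158 -0.1477  0.1485] ((416.06573486328125, -149.43548583984375), (13.259926795959473, 71.35139465332031), 78.81149291992188)
```

View pics/w1.png

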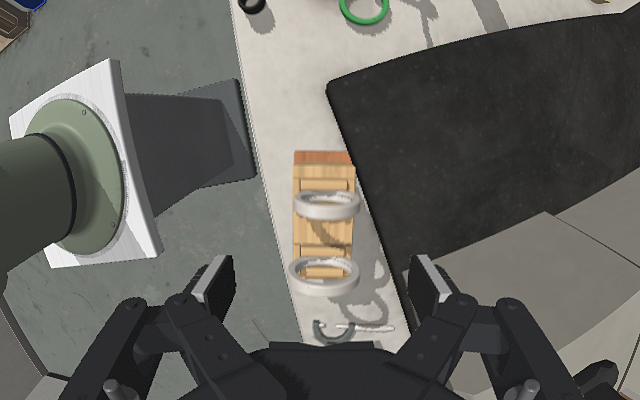

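The picture shows the small ring at (327,205), the large one at (325,272), and the open fingers at the bottom. The footprints of 61 mm and 71 mm match the two rings. Small ring centre is (0.431,-0.080), yaw -0.186. I'll straddle its flanks with the fingers.

```bash
python3 -c "
from h import *
plan([.431,-.0797,.115],-.187,6)"
```

```text
now [ 0.4292 -0.0664  0.2654] yaw -0.1622 tilt [-0.0043  0.0028 -1.    ]
[[0.8, 2.2, 25.1, -0.0, 0.0, 0.2], [0.8, 2.2, 25.1, -0.0, 0.0, 0.2], [0.7, 2.2, 25.1, -0.0, 0.0, 0.2], [0.7, 2.2, 25.1, -0.0, 0.0, 0.2], [0.7, 2.1, 25.1, -0.0, 0.0, 0.2], [0.7, 2.1, 25.1, -0.0, 0.0, 0.2]]
```

{"method": "arm_command", "body": {
  "targets": [
    [2,7,10,0,0,0.8],
    [2,6,20,0,0,0.7],
    [0,0,20,0,0,0],
    [0,0,20,0,0,0],
    [0,0,0,0,0,0],
    [0,0,0,0,0,0]
  ]
}}

```text
clock: 2.35
position: [0.4299, -0.0821, 0.1912]
tool_rot: [-3.14, 0.006, -0.193]
force: [1.0, -0.3, 0.2]
grip_width: 0.0855
```

```bash
python3 -c "
from h import *
plan([.431,-.0797,.115],-.187,4)"
```

```text
now [ 0.4299 -0.0821  0.1912] yaw -0.1929 tilt [-0.0059  0.0026 -1.    ]
[[0.3, -0.6, 19.1, -0.0, 0.1, -0.1], [0.3, -0.6, 19.1, -0.0, 0.1, -0.1], [0.2, -0.6, 19.1, -0.0, 0.1, -0.1], [0.2, -0.6, 19.1, -0.0, 0.1, -0.1]]
```

{"method": "arm_command", "body": {
  "targets": [
    [1,-2,19,0,0.3,0],
    [0,0,19,0,0,0],
    [0,0,19,0,0,0],
    [0,0,18,0,0,0],
    [0,0,0,0,0,0],
    [0,0,0,0,0,0]
  ]
}}

```text
clock: 2.95
position: [0.4339, -0.083, 0.1188]
tool_rot: [-3.142, -0.006, -0.198]
force: [0.2, 0.4, 0.6]
grip_width: 0.0852
```

Run:
```python
from h import *
plan([.431,-.0797,.115],-.187,1)
f=bot.grab_frame("scene")
w=bot.grab_frame("wrist")
a=cv2.resize(f["color"][160:270,390:500,::-1],(400,400),interpolation=cv2.INTER_CUBIC)
b=cv2.resize(w["color"][180:400,210:430,::-1],(400,400),interpolation=cv2.INTER_CUBIC)
cv2.imwrite("pics/g1.png",np.hstack([a,b]))
```

```text
now [ 0.4339 -0.083   0.1188] yaw -0.198 tilt [ 0.0059 -0.0011 -1.    ]
[[-3.5, -2.7, 3.8, -0.0, -0.3, -0.6]]
```

View pics/g1.png

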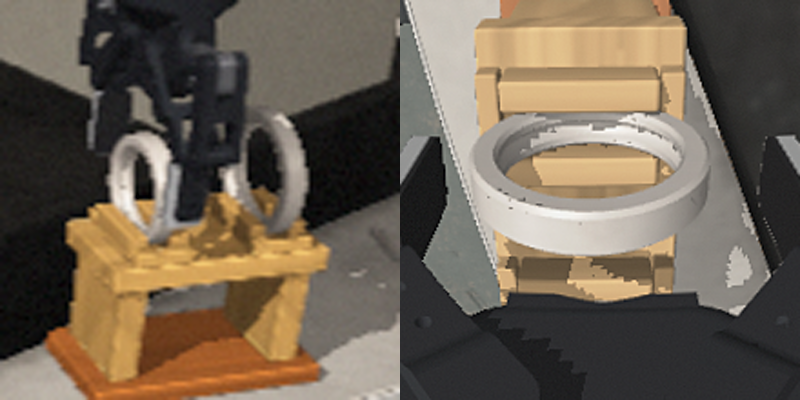

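The ring sits between the open jaws at (590,180), about 3 mm left of centre, which agrees with the pose error. I'll correct that and grip.

{"method": "arm_command", "body": {
  "targets": [
    [-3,-2,2,0,-0.3,-0.5],
    [0,0,0,0,0,0]
  ]
}}

```text
clock: 3.25
position: [0.432, -0.0806, 0.1183]
tool_rot: [3.141, -0.003, -0.189]
force: [-1.4, 0.0, 0.3]
grip_width: 0.0849
```

{"method": "arm_command", "body": {
  "targets": [
    [0,0,0,0,0,0],
    [0,0,0,0,0,0],
    [0,0,0,0,0,0],
    [0,0,0,0,0,0],
    [0,0,0,0,0,0],
    [0,0,0,0,0,0],
    [0,0,0,0,0,0],
    [0,0,0,0,0,0]
  ],
  "grip": 55,
  "grip_force": 40
}}

```text
clock: 4.05
position: [0.4317, -0.0806, 0.1196]
tool_rot: [3.141, -0.004, -0.189]
force: [-0.6, -0.2, 0.7]
grip_width: 0.0599
```

{"method": "arm_command", "body": {
  "targets": [
    [0,0,0,0,0,0],
    [0,0,0,0,0,0]
  ]
}}

```text
clock: 4.25
position: [0.4317, -0.0806, 0.1196]
tool_rot: [3.141, -0.004, -0.189]
force: [-1.0, 0.1, 1.4]
grip_width: 0.06
```

Run:
```python
from h import *
f=bot.grab_frame("scene")
w=bot.grab_frame("wrist")
a=cv2.resize(f["color"][160:270,390:500,::-1],(400,400),interpolation=cv2.INTER_CUBIC)
b=cv2.resize(w["color"][180:400,210:430,::-1],(400,400),interpolation=cv2.INTER_CUBIC)
cv2.imwrite("pics/g2.png",np.hstack([a,b]))
```

```text
(no output)
```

View pics/g2.png

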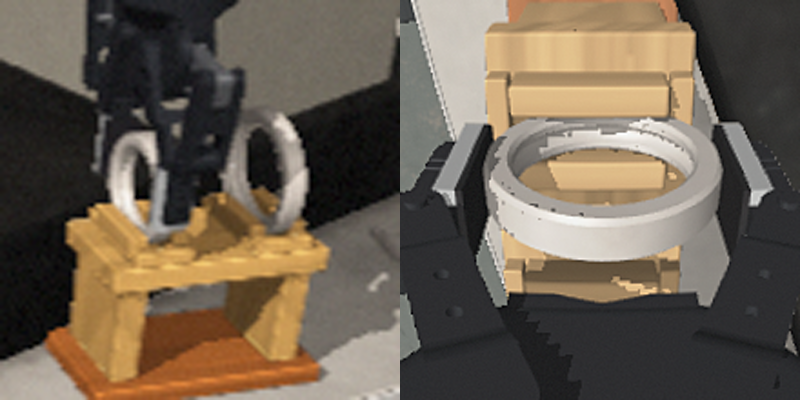

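Both pads touch the ring's flanks. I'll lift straight up.

{"method": "arm_command", "body": {
  "targets": [
    [0,0,-5,0,0,0],
    [0,0,-10,0,0,0],
    [0,0,-15,0,0,0],
    [0,0,-20,0,0,0],
    [0,0,-20,0,0,0],
    [0,0,-15,0,0,0],
    [0,0,0,0,0,0]
  ]
}}

```text
clock: 5.05
position: [0.4313, -0.08, 0.2113]
tool_rot: [3.141, -0.004, -0.188]
force: [-0.1, 0.3, -2.5]
grip_width: 0.06
```

```bash
cat >> h.py <<'E'
def ringpose(name="wrist"):
    "steel ring in the jaws, in tool axes (mm)"
    p,R=pose(); f=bot.grab_frame("wrist"); C=R.inv().apply((wcloud(f,p,R)-p).reshape(-1,3)).reshape(400,640,3)*1000
    hsv=cv2.cvtColor(f["color"],cv2.COLOR_RGB2HSV)
    m=(f["depth"]>0)&(abs(C[...,0])<28)&(abs(C[...,1])<25)&(C[...,2]>-36)&(C[...,2]<8)&(hsv[...,1]<70)&(hsv[...,2]>110)
    nn,L,st,ce=cv2.connectedComponentsWithStats(m.astype(np.uint8)); i=1+st[1:,4].argmax(); P=C[L==i]
    print("n",len(P),"min",np.percentile(P,2,0).round(1),"max",np.percentile(P,98,0).round(1),"med",np.median(P,0).round(1))
    # tilt: y against z on the outer rim's crown and yaw: y against x
    T=P[P[:,2]<np.percentile(P[:,2],40)]; print("crown",T.mean(0).round(1),"z min",np.percentile(P[:,2],1).round(1))
    print("yaw slope",np.polyfit(T[:,0],T[:,1],1)[0].round(3)); return f,p,R
E
python3 - <<'E'
from h import *
f,p,R=ringpose(); print(p,bot.observe()["grip_width"],bot.observe()["qpos"].round(2))
w=f; s=bot.grab_frame("scene"); import pickle; pickle.dump((s,w,p,R),open("f1.pkl","wb"))
C=cloud(s); hsv=cv2.cvtColor(s["color"],cv2.COLOR_RGB2HSV)
m=(C[...,0]>.39)&(C[...,0]<.47)&(C[...,1]>-.1)&(C[...,1]<-.055)&(C[...,2]>.14)&(hsv[...,1]<60)&(hsv[...,2]>130)
P=C[m]; print(len(P),P.min(0),P.max(0),np.median(P,0))
E
```

```text
n 4162 min [-26.3  -6.6 -27.2] max [26.5  4.8  4. ] med [  0.4  -3.9 -22.1]
crown [ -0.1  -1.2 -25.7] z min -27.4
yaw slope -0.001
[ 0.43126449 -0.08000615  0.21127195] 0.059662884030334686 [ 0.48  0.31 -0.52  2.09  0.22  0.78 -0.36]
519 [ 0.39000665 -0.09961046  0.17632782] [ 0.46419542 -0.05504401  0.45681858] [ 0.40274887 -0.07133741  0.23249991]
```

Run:
```python
from h import *
import pickle
plan([.525,.15,.25],-.08,9)
fs=pickle.load(open("f0.pkl","rb"))
for n,f in fs.items():
    C=cloud(f);hsv=cv2.cvtColor(f["color"],cv2.COLOR_RGB2HSV)
    m=(f["depth"]>0)&(C[...,2]>.03)&(C[...,2]<.13)&(C[...,0]>.56)&(C[...,0]<.75)&(C[...,1]>.12)&(C[...,1]<.3)
    P=C[m]; print(n,len(P),P.min(0),P.max(0),P.mean(0))
```

```text
now [ 0.4306 -0.08    0.2095] yaw -0.1883 tilt [ 1.7e-03 -6.0e-04 -1.0e+00]
[[5.5, -27.1, -4.5, 0.0, -0.0, -0.7], [5.9, -27.0, -4.5, 0.0, -0.0, -0.7], [6.2, -26.9, -4.5, 0.0, -0.0, -0.7], [6.5, -26.9, -4.5, 0.0, -0.0, -0.7], [6.8, -26.8, -4.5, 0.0, -0.0, -0.7], [7.1, -26.7, -4.5, 0.0, -0.0, -0.7], [7.5, -26.6, -4.5, 0.0, -0.0, -0.7], [7.8, -26.5, -4.5, 0.0, -0.0, -0.7], [8.1, -26.4, -4.5, 0.0, -0.0, -0.7]]
scene 936 [0.65885974 0.14421902 0.03001004] [0.74993471 0.29957057 0.11754045] [0.68769737 0.21228197 0.05576369]
top 1206 [0.65924081 0.14518301 0.03002877] [0.74998153 0.29999212 0.12168592] [0.70472911 0.23955288 0.05963115]
```

{"method": "arm_command", "body": {
  "targets": [
    [6,-28,-6,0,0,-0.8],
    [6,-30,-6,0,0,-0.8],
    [7,-30,-6,0,0,-0.8],
    [7,-30,-6,0,0,-0.8],
    [8,-30,-6,0,0,-0.8],
    [8,-30,-5,0,0,-0.8],
    [8,-30,-5,0,0,-0.8],
    [8,-25,0,0,0,-0.8]
  ]
}}

```text
clock: 5.95
position: [0.5198, 0.1471, 0.2434]
tool_rot: [3.138, 0.009, -0.079]
force: [-0.1, 0.1, -0.9]
grip_width: 0.0596
```

{"method": "arm_command", "body": {
  "targets": [
    [0,0,0,0,0,0],
    [0,0,0,0,0,0]
  ]
}}

```text
clock: 6.15
position: [0.5195, 0.1508, 0.2412]
tool_rot: [3.139, 0.012, -0.074]
force: [-0.8, -1.4, -2.3]
grip_width: 0.0598
```

Run:
```python
from h import *
f,p,R=ringpose(); print(p,R.as_euler("xyz"),bot.observe()["grip_width"])
save("w2",f); C=wcloud(f,p,R)
import pickle; pickle.dump((f,p,R),open("w2.pkl","wb"))
ok=(f["depth"]>0)&(C[...,0]>.44)&(C[...,0]<.62)&(C[...,1]>.2)&(C[...,1]<.37)
for a,b in((.13,.1555),(.1555,.168),(.17,.19)):
    P=C[ok&(C[...,2]>a)&(C[...,2]<b)]
    if len(P)>5: print(a,len(P),P.mean(0).round(4),cv2.minAreaRect((P[:,:2]*1000).astype(np.float32)))
m=ok&(C[...,2]>.13)&(C[...,2]<.156)&(C[...,0]>.52)&(C[...,0]<.58)
for y in np.arange(.21,.33,.01):
    q=C[m&(C[...,1]>=y)&(C[...,1]<y+.01)]
    if len(q)>3: print(round(y,3),len(q),q.mean(0).round(4),q[:,0].min().round(4),q[:,0].max().round(4),q[:,2].max().round(4))
```

```text
n 3970 min [-26.2  -6.5 -27.1] max [26.3  4.7  3.8] med [ -0.3  -4.2 -22.4]
crown [  0.1  -1.2 -25.7] z min -27.3
yaw slope 0.006
[0.51948034 0.15082757 0.24121065] [ 3.13930542  0.01237476 -0.07396932] 0.06021019453172647
0.13 1075 [0.5487 0.2682 0.1425] ((549.68994140625, 269.6001281738281), (73.6888656616211, 13.258844375610352), 86.87548828125)
0.1555 150 [0.5515 0.2996 0.1602] ((551.8128662109375, 299.72137451171875), (5.748562812805176, 17.455379486083984), 87.26007080078125)
0.23 147 [0.5461 0.2365 0.1513] 0.5413 0.5513 0.1542
0.24 139 [0.5467 0.2447 0.1471] 0.5416 0.5512 0.1525
0.25 124 [0.5478 0.255  0.1403] 0.5441 0.5518 0.1439
0.26 145 [0.5485 0.2651 0.1377] 0.5446 0.5531 0.14
0.27 144 [0.5493 0.2751 0.1377] 0.5454 0.5534 0.1402
0.28 155 [0.5503 0.2849 0.1409] 0.5462 0.5546 0.1447
0.29 150 [0.5511 0.295  0.1434] 0.5467 0.5587 0.156
0.3 77 [0.5497 0.3023 0.1413] 0.5439 0.5582 0.1559
```

View pics/w2.png

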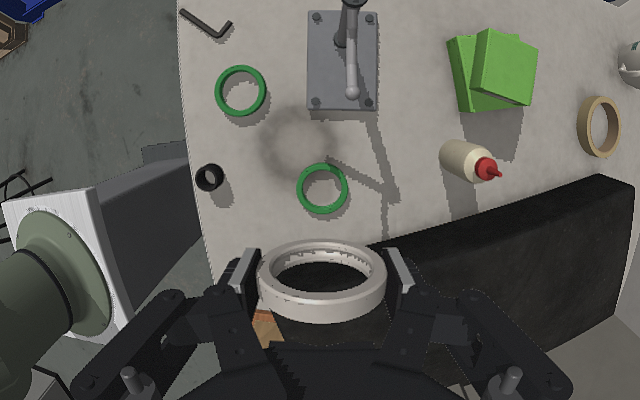

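The ring is still held squarely at (320,280). The hook is in view with its tip at (352,92), the bottle is at (470,160), and the keeper is out of frame. The arm line gives stand yaw -0.085 and throat (0.549,0.2695). The tip-to-post distances agree with the sizes given.

```bash
python3 -c "
from h import *
plan([.542,.189,.1455],-.085,4)"
```

```text
now [0.5194 0.1508 0.2412] yaw -0.0741 tilt [-0.0126 -0.0011 -0.9999]
[[5.2, -10.0, 23.9, 0.0, 0.2, 0.2], [5.1, -10.0, 23.9, 0.0, 0.2, 0.2], [5.0, -10.0, 23.9, 0.0, 0.2, 0.2], [4.9, -10.0, 23.9, 0.0, 0.2, 0.2]]
```

{"method": "arm_command", "body": {
  "targets": [
    [5,-10,24,0,0.2,0.2],
    [5,-10,24,0,0.2,0.2],
    [5,-10,24,0,0.2,0.2],
    [5,-10,24,0,0.1,0.1],
    [0,0,0,0,0,0],
    [0,0,0,0,0,0]
  ]
}}

```text
clock: 6.8
position: [0.5419, 0.1836, 0.1408]
tool_rot: [3.136, 0.001, -0.094]
force: [-0.2, 0.9, -1.6]
grip_width: 0.0599
```

```bash
python3 -c "
from h import *
plan([.542,.189,.1455],-.085,1)
plan([.549,.2685,.1455],-.085,6)"
```

```text
now [0.5419 0.1836 0.1408] yaw -0.0936 tilt [-0.0013 -0.0056 -1.    ]
[[-0.4, -5.3, -4.7, 0.3, 0.0, -0.5]]
now [0.5419 0.1836 0.1408] yaw -0.0936 tilt [-0.0013 -0.0056 -1.    ]
[[-0.1, -14.2, -0.9, 0.1, 0.0, -0.1], [-0.1, -14.2, -0.8, 0.1, 0.0, -0.1], [-0.1, -14.2, -0.8, 0.1, 0.0, -0.1], [-0.1, -14.2, -0.8, 0.1, 0.0, -0.1], [-0.1, -14.2, -0.8, 0.1, 0.0, -0.1], [-0.0, -14.2, -0.8, 0.1, 0.0, -0.1]]
```

{"method": "arm_command", "body": {
  "targets": [
    [0,-2,-6,0.3,0,-0.3],
    [0,-5,-2,0,0,0],
    [0,-12,0,0,0,0],
    [0,-12,0,0,0,0],
    [0,-12,0,0,0,0],
    [0,0,0,0,0,0]
  ]
}}

```text
clock: 7.4
position: [0.5471, 0.2293, 0.154]
tool_rot: [-3.14, -0.004, -0.09]
force: [0.4, 0.5, -1.7]
grip_width: 0.06
```

```bash
python3 -c "
from h import *
plan([.549,.2685,.1455],-.085,4)
print(bot.observe()['force'])"
```

```text
now [0.5471 0.2293 0.154 ] yaw -0.09 tilt [ 0.0041  0.0017 -1.    ]
[[-0.4, -9.8, 2.1, -0.0, -0.1, -0.1], [-0.4, -9.8, 2.1, -0.0, -0.1, -0.1], [-0.4, -9.8, 2.1, -0.0, -0.1, -0.1], [-0.4, -9.8, 2.1, -0.0, -0.1, -0.1]]
[ 0.35427902  0.48005761 -1.69277413]
```

{"method": "arm_command", "body": {
  "targets": [
    [0,-8,2,0,-0.2,0],
    [0,-8,2,0,0,0],
    [0,-8,2,0,0,0],
    [0,-8,0,0,0,0],
    [0,-5,0,0,0,0],
    [0,0,0,0,0,0],
    [0,0,0,0,0,0]
  ]
}}

```text
clock: 8.1
position: [0.5502, 0.2699, 0.1466]
tool_rot: [-3.14, 0.001, -0.089]
force: [-0.0, -0.5, -1.8]
grip_width: 0.0596
```

Run:
```python
from h import *
f,p,R=ringpose()
plan([.549,.2685,.122],-.085,4)
print(bot.observe()['force'])
s=bot.grab_frame("scene"); t=bot.grab_frame("top")
a=cv2.resize(s["color"][160:290,190:320,::-1],(400,400),interpolation=cv2.INTER_CUBIC)
b=cv2.resize(f["color"][200:400,220:420,::-1],(400,400),interpolation=cv2.INTER_CUBIC)
cv2.imwrite("pics/h1.png",np.hstack([a,b]))
```

```text
n 2281 min [-25.1  -6.2 -27.4] max [ 19.1   4.7 -13.1] med [ -3.8  -1.7 -24.9]
crown [  0.2  -0.8 -26.4] z min -27.5
yaw slope 0.001
now [0.5502 0.2698 0.1466] yaw -0.089 tilt [-0.001   0.0013 -1.    ]
[[-0.3, 0.4, 6.2, -0.0, 0.0, -0.1], [-0.3, 0.4, 6.2, -0.0, 0.0, -0.1], [-0.3, 0.4, 6.2, -0.0, 0.0, -0.1], [-0.3, 0.4, 6.2, -0.0, 0.0, -0.1]]
[-1.11842187  0.31155847 -1.32420835]
```

View pics/h1.png

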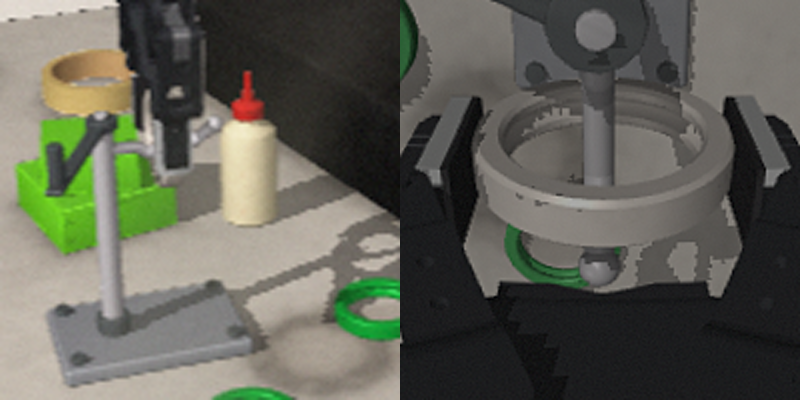

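The hook arm runs through the ring at (600,150), and the ball at (600,265) is past it, so the ring is over the throat. I'll lower it.

{"method": "arm_command", "body": {
  "targets": [
    [-0.5,1,7,0,0,0],
    [0,0,7,0,0,0],
    [0,0,5,0,0,0],
    [0,0,2,0,0,0],
    [0,0,0,0,0,0]
  ]
}}

```text
clock: 8.75
position: [0.5496, 0.2674, 0.1234]
tool_rot: [-3.141, 0.001, -0.091]
force: [0.2, -0.0, -0.7]
grip_width: 0.0598
```

```bash
python3 -c "
from h import *
plan([.549,.2685,.1195],-.085,1)
print(bot.observe()['force'])"
```

```text
now [0.5496 0.2674 0.1234] yaw -0.0905 tilt [-1.4e-03  5.0e-04 -1.0e+00]
[[-0.7, -1.1, 3.9, -0.0, 0.1, -0.3]]
[ 0.23383906 -0.02271125 -0.74170066]
```

{"method": "arm_command", "body": {
  "targets": [
    [0,0,1.5,0,0,0],
    [0,0,0,0,0,0]
  ]
}}

```text
clock: 8.95
position: [0.5496, 0.2674, 0.1218]
tool_rot: [-3.141, 0.001, -0.091]
force: [0.4, 0.4, -1.2]
grip_width: 0.0602
```

{"method": "arm_command", "body": {
  "targets": [
    [0,0,1.5,0,0,0],
    [0,0,0,0,0,0]
  ]
}}

```text
clock: 9.15
position: [0.5498, 0.2675, 0.1205]
tool_rot: [-3.141, 0.001, -0.091]
force: [-0.5, -0.8, -2.1]
grip_width: 0.0597
```

{"method": "arm_command", "body": {
  "targets": [
    [0,0,1.5,0,0,0],
    [0,0,0,0,0,0]
  ]
}}

```text
clock: 9.35
position: [0.5501, 0.2678, 0.1198]
tool_rot: [-3.14, -0.0, -0.091]
force: [-1.9, -0.9, 3.4]
grip_width: 0.0599
```

{"method": "arm_command", "body": {
  "targets": [
    [0,0,1,0,0,0],
    [0,0,0,0,0,0]
  ]
}}

```text
clock: 9.55
position: [0.5501, 0.2679, 0.1198]
tool_rot: [-3.141, -0.001, -0.091]
force: [-1.9, -1.4, 2.9]
grip_width: 0.06
```

Contact: the vertical force rose by about 5 N. I'll release.

{"method": "arm_command", "body": {
  "targets": [
    [0,0,0,0,0,0],
    [0,0,0,0,0,0],
    [0,0,0,0,0,0],
    [0,0,0,0,0,0],
    [0,0,0,0,0,0],
    [0,0,0,0,0,0]
  ],
  "grip": 95
}}

```text
clock: 10.15
position: [0.5504, 0.268, 0.12]
tool_rot: [-3.14, -0.001, -0.091]
force: [0.2, 0.2, -0.1]
grip_width: 0.0814
```

Run:
```python
from h import *
f,p,R=ringpose(); print(bot.observe()['force'],bot.observe()['grip_width'])
s=bot.grab_frame("scene")
a=cv2.resize(s["color"][160:290,190:320,::-1],(400,400),interpolation=cv2.INTER_CUBIC)
b=cv2.resize(f["color"][200:400,220:420,::-1],(400,400),interpolation=cv2.INTER_CUBIC)
cv2.imwrite("pics/h2.png",np.hstack([a,b]))
```

```text
n 2285 min [-26.8  -6.8 -27.5] max [ 14.7   4.2 -14.1] med [ -6.4  -2.  -25.1]
crown [ -2.   -0.9 -26.5] z min -27.6
yaw slope 0.028
[0.13399551 0.54492814 0.45055652] 0.08122416969615898
```

View pics/h2.png

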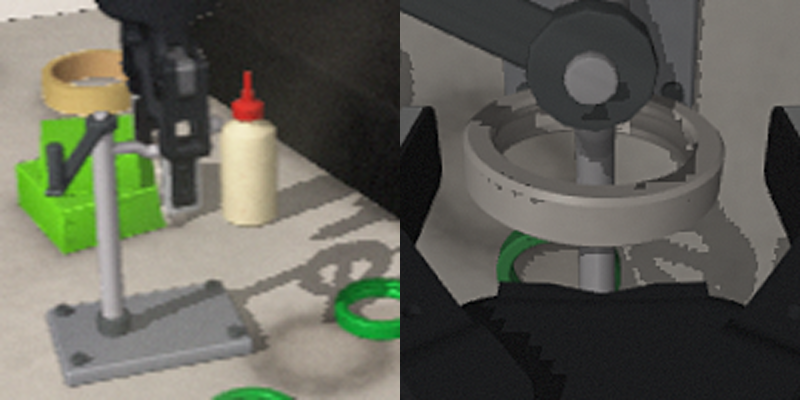

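The ring hangs in the throat and the fingers are clear on both sides. The tool force is about zero and the keeper is still open. I'll withdraw straight up.

{"method": "arm_command", "body": {
  "targets": [
    [0,0,-5,0,0,0],
    [0,0,-10,0,0,0],
    [0,0,-15,0,0,0],
    [0,0,-20,0,0,0],
    [0,0,-20,0,0,0],
    [0,0,-20,0,0,0],
    [0,0,-20,0,0,0],
    [0,0,0,0,0,0]
  ]
}}

```text
clock: 11.05
position: [0.5503, 0.2686, 0.2421]
tool_rot: [-3.138, -0.004, -0.09]
force: [-0.5, 0.0, -0.0]
grip_width: 0.0812
```

```bash
cat >> h.py <<'E'
def checks():
    "pin, ring as seen by all cameras"
    p,R=pose(); fs=[("scene",bot.grab_frame("scene")),("top",bot.grab_frame("top"))]; w=bot.grab_frame("wrist")
    for n,f,C in [(n,f,cloud(f)) for n,f in fs]+[("wrist",w,wcloud(w,p,R))]:
        hsv=cv2.cvtColor(f["color"],cv2.COLOR_RGB2HSV); ok=(f["depth"]>0)
        box=(C[...,0]>.44)&(C[...,0]<.60)&(C[...,1]>.2)&(C[...,1]<.42)
        dark=hsv[...,2]<110
        for k,m in(("pin",ok&box&dark&(C[...,2]>.166)&(C[...,2]<.188)),("bar",ok&box&dark&(C[...,2]>.155)&(C[...,2]<.165)),
                   ("ring",ok&(~dark)&(hsv[...,1]<70)&(abs(C[...,0]-.549)<.04)&(abs(C[...,1]-.27)<.014)&(C[...,2]>.08)&(C[...,2]<.15))):
            P=C[m]
            if len(P)>8: print(n,k,len(P),"med",np.median(P,0).round(4),"min",np.percentile(P,3,0).round(4),"max",np.percentile(P,97,0).round(4))
    return fs[0][1],fs[1][1],w
E
python3 - <<'E'
from h import *
print(pose()[0]); s,t,w=checks(); save("w3",w)
E
```

```text
[0.55026112 0.26859185 0.24208562]
scene pin 61 med [0.4757 0.3522 0.1763] min [0.4736 0.3472 0.1672] max [0.4798 0.3561 0.1843]
scene bar 161 med [0.5181 0.3272 0.1598] min [0.4716 0.3012 0.1571] max [0.5524 0.3558 0.1639]
scene ring 271 med [0.528  0.2718 0.1314] min [0.5167 0.2594 0.093 ] max [0.5711 0.2801 0.146 ]
top pin 15 med [0.4757 0.3488 0.1809] min [0.4725 0.348  0.1698] max [0.4789 0.3513 0.1868]
top bar 16 med [0.4866 0.345  0.1613] min [0.4804 0.3413 0.1567] max [0.4935 0.3505 0.1629]
wrist pin 338 med [0.4827 0.3524 0.185 ] min [0.4764 0.3081 0.1666] max [0.5507 0.3569 0.1877]
wrist bar 2109 med [0.525  0.3256 0.1628] min [0.4846 0.3015 0.1609] max [0.56   0.3518 0.1647]
wrist ring 1090 med [0.5437 0.2712 0.1455] min [0.5219 0.263  0.0949] max [0.5677 0.2793 0.1496]
```

View pics/w3.png

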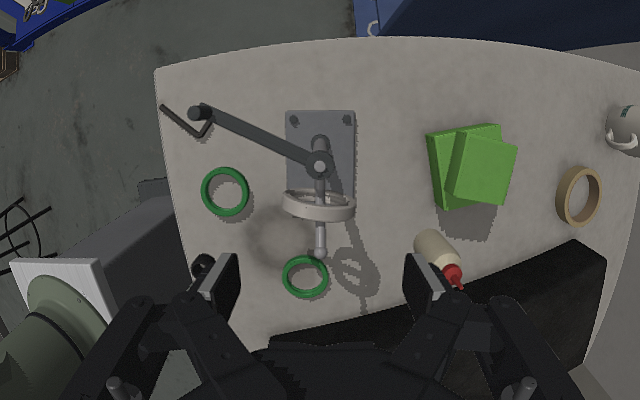

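The picture shows the ring hanging on the hook at (318,205), the tip at (320,250) and the keeper pin at (200,112). I'll shut the gripper and go behind the pin.

```bash
python3 -c "
from h import *
plan([.478,.383,.235],-.085,5)"
```

```text
now [0.5493 0.2677 0.2385] yaw -0.0898 tilt [ 8.0e-04  1.4e-03 -1.0e+00]
[[-16.3, -21.7, 0.7, -0.0, -0.0, -0.1], [-16.3, -21.7, 0.7, -0.0, -0.0, -0.1], [-16.2, -21.7, 0.7, -0.0, -0.0, -0.1], [-16.2, -21.7, 0.7, -0.0, -0.0, -0.1], [-16.2, -21.7, 0.7, -0.0, -0.0, -0.1]]
```

{"method": "arm_command", "body": {
  "targets": [
    [-16,-22,0,0,0,0],
    [-16,-22,0,0,0,0],
    [-16,-22,0,0,0,0],
    [-16,-22,0,0,0,0],
    [-16,-22,0,0,0,0],
    [0,0,0,0,0,0],
    [0,0,0,0,0,0],
    [0,0,0,0,0,0]
  ],
  "grip": 0
}}

```text
clock: 12.0
position: [0.4755, 0.3855, 0.2328]
tool_rot: [3.136, 0.007, -0.091]
force: [-0.4, 0.1, 0.4]
grip_width: 0.0002
```

```bash
python3 -c "
from h import *
plan([.478,.383,.185],-.085,3)"
```

```text
now [0.4755 0.3855 0.2328] yaw -0.0915 tilt [-0.0073 -0.0048 -1.    ]
[[1.0, 0.7, 15.9, 0.1, 0.1, -0.1], [1.0, 0.7, 15.9, 0.1, 0.1, -0.1], [0.9, 0.7, 15.9, 0.1, 0.1, -0.1]]
```

{"method": "arm_command", "body": {
  "targets": [
    [1,0,16,0,0.3,0],
    [0,0,16,0,0,0],
    [0,0,14,0,0,0],
    [0,0,0,0,0,0],
    [0,0,0,0,0,0]
  ]
}}

```text
clock: 12.5
position: [0.4791, 0.3812, 0.1846]
tool_rot: [3.134, 0.001, -0.097]
force: [0.2, 0.3, -0.1]
grip_width: 0.0001
```

```bash
python3 -c "
from h import *
plan([.474,.268,.185],-.085,8)"
```

```text
now [0.4791 0.3812 0.1846] yaw -0.0968 tilt [-0.0018 -0.007  -1.    ]
[[0.7, 14.1, 0.1, 0.1, 0.0, -0.1], [0.7, 14.1, 0.0, 0.1, 0.0, -0.1], [0.7, 14.1, 0.0, 0.1, 0.0, -0.1], [0.7, 14.1, 0.0, 0.1, 0.0, -0.1], [0.7, 14.2, 0.0, 0.1, 0.0, -0.1], [0.6, 14.2, -0.0, 0.1, 0.0, -0.1], [0.6, 14.2, -0.0, 0.1, 0.0, -0.1], [0.6, 14.2, -0.0, 0.1, 0.0, -0.1]]
```

{"method": "arm_command", "body": {
  "targets": [
    [0,8,0,0.4,0,0],
    [0,8,0,0,0,0],
    [0,8,0,0,0,0],
    [0,8,0,0,0,0],
    [0,8,0,0,0,0],
    [0,8,0,0,0,0],
    [0,8,0,0,0,0],
    [0,0,0,0,0,0]
  ]
}}

```text
clock: 13.3
position: [0.4741, 0.3197, 0.1869]
tool_rot: [-3.14, -0.001, -0.098]
force: [-0.0, -0.3, -0.8]
grip_width: -0.0
```

Run:
```python
from h import *
plan([.474,.268,.185],-.085,7)
s,t,w=checks()
```

```text
now [0.4741 0.3197 0.1869] yaw -0.0984 tilt [ 0.0016  0.0016 -1.    ]
[[0.7, 7.4, 0.3, -0.0, -0.0, -0.1], [0.7, 7.4, 0.3, -0.0, -0.0, -0.1], [0.7, 7.4, 0.3, -0.0, -0.0, -0.1], [0.7, 7.4, 0.3, -0.0, -0.0, -0.1], [0.7, 7.4, 0.3, -0.0, -0.0, -0.1], [0.6, 7.4, 0.3, -0.0, -0.0, -0.1], [0.6, 7.4, 0.3, -0.0, -0.0, -0.1]]
scene pin 123 med [0.4627 0.3102 0.1796] min [0.4602 0.3021 0.1679] max [0.4685 0.3276 0.1871]
scene bar 49 med [0.4655 0.3075 0.1595] min [0.4573 0.3023 0.1562] max [0.5539 0.3157 0.1645]
scene ring 255 med [0.5265 0.2715 0.1283] min [0.5169 0.26   0.0926] max [0.5702 0.2781 0.1463]
top bar 32 med [0.5451 0.3028 0.1618] min [0.5385 0.2979 0.1583] max [0.5563 0.3129 0.1641]
top ring 225 med [0.545  0.2673 0.1391] min [0.5218 0.2576 0.0911] max [0.5708 0.2802 0.1484]
wrist pin 684 med [0.4753 0.3308 0.1822] min [0.4625 0.326  0.1748] max [0.4874 0.3323 0.1877]
wrist bar 2152 med [0.5288 0.3069 0.16  ] min [0.493  0.2998 0.157 ] max [0.5587 0.315  0.1623]
wrist ring 600 med [0.5489 0.2707 0.1445] min [0.5199 0.2604 0.1216] max [0.5695 0.2776 0.147 ]
```

{"method": "arm_command", "body": {
  "targets": [
    [0,8,0,0,0,0],
    [0,8,0,0,0,0],
    [0,8,0,0,0,0],
    [1,8,0,0,0,0],
    [2,8,0,0,0,-0.3],
    [2,8,0,0,0,-0.3],
    [2,3,0,0,0,0],
    [0,0,0,0,0,0]
  ]
}}

```text
clock: 14.25
position: [0.4763, 0.2655, 0.1867]
tool_rot: [-3.139, -0.001, -0.086]
force: [0.5, 1.0, 0.3]
grip_width: 0.0002
```

Run:
```python
from h import *
s,t,w=checks(); print(pose()[0],bot.observe()["force"],bot.observe()["tool_rot"])
a=cv2.resize(s["color"][150:290,180:320,::-1],(400,400),interpolation=cv2.INTER_CUBIC)
b=cv2.resize(w["color"][100:400,170:470,::-1],(400,400),interpolation=cv2.INTER_CUBIC)
cv2.imwrite("pics/k1.png",np.hstack([a,b]))
```

```text
scene pin 79 med [0.4661 0.2646 0.1815] min [0.4626 0.2506 0.171 ] max [0.4821 0.2735 0.1871]
scene bar 163 med [0.5294 0.2897 0.1593] min [0.4814 0.2504 0.1557] max [0.5526 0.315  0.1621]
scene ring 234 med [0.5253 0.2727 0.1257] min [0.5167 0.2639 0.0919] max [0.5718 0.2808 0.1451]
top ring 11 med [0.5706 0.2576 0.1182] min [0.566  0.2562 0.0975] max [0.5736 0.2614 0.1278]
wrist pin 682 med [0.4771 0.2767 0.182 ] min [0.4646 0.2719 0.1743] max [0.4894 0.278  0.1876]
wrist bar 3081 med [0.5294 0.2884 0.1601] min [0.4947 0.2586 0.1577] max [0.5589 0.3144 0.1622]
wrist ring 1271 med [0.5438 0.2696 0.1434] min [0.519  0.2617 0.0927] max [0.5729 0.2788 0.1471]
[0.47585202 0.26639621 0.18663676] [-0.30449551 -0.69812335 -0.47192073] [-3.13846723e+00 -1.08838535e-03 -8.45742995e-02]
```

View pics/k1.png

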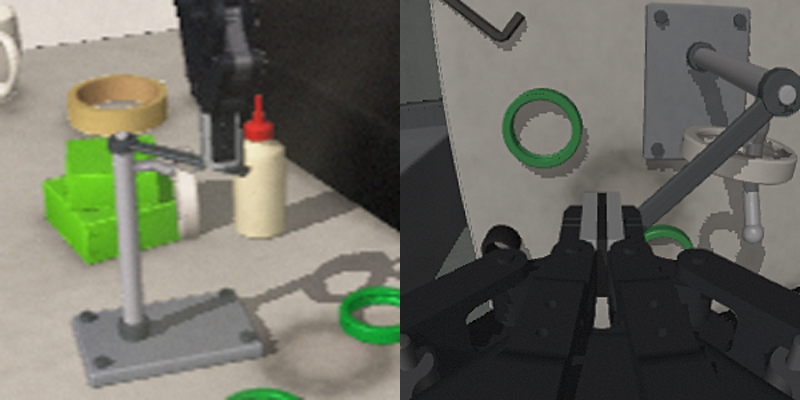

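The bar now points diagonally past the fingers at (650,210), about 0.9 rad short of the base direction. The ring is undisturbed at (740,155). I'll step round to the pin's -x side for the final push in +x. That is 12 pictures viewed, so the remaining checks are numeric.

{"method": "arm_command", "body": {
  "targets": [
    [0,-8,0,0,0,0],
    [-10,-4,0,0,0,0],
    [-15,0,0,0,0,0],
    [-7,2,0,0,0,0],
    [0,0,0,0,0,0]
  ]
}}

```text
clock: 14.9
position: [0.4406, 0.2818, 0.1865]
tool_rot: [-3.138, -0.0, -0.082]
force: [0.1, -0.7, -0.1]
grip_width: -0.0
```

```bash
python3 -c "
from h import *
plan([.446,.241,.185],-.085,3)"
```

```text
now [0.4406 0.2818 0.1865] yaw -0.0816 tilt [ 5.0e-04  3.4e-03 -1.0e+00]
[[2.9, 13.4, 0.4, -0.1, -0.0, 0.1], [2.9, 13.4, 0.5, -0.1, -0.0, 0.1], [2.9, 13.4, 0.5, -0.1, -0.0, 0.1]]
```

{"method": "arm_command", "body": {
  "targets": [
    [2,13,0,0,0,0],
    [3,13,1,0,0,0],
    [3,13,0,0,0,0],
    [0,0,0,0,0,0],
    [0,0,0,0,0,0]
  ]
}}

```text
clock: 15.4
position: [0.4465, 0.2371, 0.1854]
tool_rot: [-3.139, -0.001, -0.084]
force: [0.1, -0.0, -0.2]
grip_width: -0.0001
```

Run:
```python
from h import *
plan([.52,.223,.185],-.085,8)
checks()
```

```text
now [0.4465 0.2371 0.1854] yaw -0.0838 tilt [ 0.0014  0.0025 -1.    ]
[[9.3, 1.0, 0.1, -0.0, -0.0, 0.0], [9.3, 1.0, 0.1, -0.0, -0.0, 0.0], [9.3, 1.0, 0.1, -0.0, -0.0, 0.0], [9.3, 1.0, 0.1, -0.0, -0.0, 0.0], [9.3, 1.0, 0.1, -0.0, -0.0, 0.0], [9.3, 1.0, 0.1, -0.0, -0.0, 0.0], [9.3, 1.0, 0.1, -0.0, -0.0, 0.0], [9.3, 1.0, 0.1, -0.0, -0.0, 0.0]]
scene pin 50 med [0.4832 0.2527 0.1775] min [0.4411 0.2274 0.168 ] max [0.4899 0.2558 0.1839]
scene bar 189 med [0.5227 0.2847 0.1594] min [0.4809 0.2508 0.1556] max [0.5533 0.3151 0.1621]
scene ring 235 med [0.5254 0.2727 0.1268] min [0.5166 0.2634 0.0919] max [0.5726 0.2818 0.1448]
top ring 12 med [0.5726 0.2587 0.1296] min [0.5688 0.2567 0.1057] max [0.5735 0.2675 0.1365]
wrist pin 946 med [0.4828 0.2513 0.1822] min [0.4442 0.2437 0.168 ] max [0.4898 0.2567 0.1869]
wrist bar 3355 med [0.5228 0.283  0.16  ] min [0.4819 0.2523 0.1578] max [0.5581 0.3135 0.1625]
wrist ring 1192 med [0.5419 0.2699 0.1439] min [0.5182 0.262  0.0953] max [0.5711 0.2788 0.1473]
```

Pin is at (0.485,0.252), as computed. I'll push in +x.

{"method": "arm_command", "body": {
  "targets": [
    [9,0,0,0,0,0],
    [9,0,0,0,0,0],
    [9,1,0,0,0,0],
    [9,1,0,0,0,0],
    [9,1,0,0,0,0],
    [9,1,0,0,0,0],
    [8,2,0,0,0,0],
    [0,0,0,0,0,0]
  ]
}}

```text
clock: 16.35
position: [0.5138, 0.2267, 0.185]
tool_rot: [-3.138, -0.001, -0.082]
force: [0.3, 0.2, -0.4]
grip_width: -0.0001
```

Run:
```python
from h import *
checks(); print(pose()[0],bot.observe()["force"])
```

```text
scene pin 117 med [0.5002 0.2336 0.1793] min [0.4802 0.2166 0.168 ] max [0.5075 0.2557 0.1872]
scene bar 190 med [0.5221 0.2843 0.1593] min [0.4806 0.2515 0.1559] max [0.552  0.3146 0.1626]
scene ring 234 med [0.5247 0.2728 0.1262] min [0.5169 0.2631 0.0919] max [0.5721 0.28   0.1449]
wrist pin 1316 med [0.504  0.239  0.1821] min [0.4846 0.2335 0.1692] max [0.5265 0.2566 0.1874]
wrist bar 4044 med [0.5286 0.2864 0.1601] min [0.4909 0.2553 0.1584] max [0.5599 0.3135 0.1624]
wrist ring 1619 med [0.5474 0.2691 0.1442] min [0.5267 0.2619 0.0921] max [0.5727 0.2756 0.1473]
[0.51245565 0.22742119 0.18516472] [ 0.2455963  -0.15514309 -0.33590982]
```

The keeper did not move. The fingers passed beside the pin because they were about 12 mm too far in -y. I'll back off and repeat at the pin's y.

{"method": "arm_command", "body": {
  "targets": [
    [-15,0,0,0,0,0],
    [-15,0,0,0,0,0],
    [-15,0,0,0,0,0],
    [-15,-4,0,0,0,0],
    [-5,-10,0,0,0,0],
    [0,-9,0,0,0,0],
    [0,0,0,0,0,0],
    [0,0,0,0,0,0]
  ]
}}

```text
clock: 17.3
position: [0.4459, 0.2592, 0.1858]
tool_rot: [-3.137, -0.001, -0.078]
force: [0.5, 0.5, 0.1]
grip_width: -0.0001
```

Run:
```python
from h import *
checks()
plan([.466,.251,.185],-.085,2)
```

```text
scene bar 156 med [0.5291 0.2907 0.1594] min [0.4937 0.2604 0.1563] max [0.5534 0.3154 0.1618]
scene ring 235 med [0.5256 0.2725 0.1262] min [0.5175 0.2634 0.0919] max [0.5719 0.2819 0.1451]
top ring 113 med [0.5585 0.2631 0.1381] min [0.5423 0.2573 0.0944] max [0.5727 0.2704 0.1489]
wrist pin 1063 med [0.4813 0.2579 0.1814] min [0.4418 0.2506 0.1677] max [0.4893 0.2716 0.187 ]
wrist bar 3134 med [0.5232 0.2848 0.16  ] min [0.4819 0.2536 0.1574] max [0.5578 0.3149 0.1624]
wrist ring 1242 med [0.5422 0.2715 0.1425] min [0.5181 0.2635 0.0915] max [0.5724 0.2798 0.1471]
now [0.4459 0.2587 0.1858] yaw -0.0786 tilt [ 0.0017  0.0038 -1.    ]
[[10.3, 3.1, 0.4, -0.1, -0.0, 0.2], [10.3, 3.0, 0.4, -0.1, -0.0, 0.2]]
```

{"method": "arm_command", "body": {
  "targets": [
    [8,2,0,0,0,0],
    [8,2,0,0,0,0],
    [6,2,0,0,0,0],
    [6,3,0,0,0,0],
    [6,3,0,0,0,0],
    [0,0,0,0,0,0]
  ]
}}

```text
clock: 18.05
position: [0.4827, 0.2407, 0.1852]
tool_rot: [-3.139, -0.001, -0.082]
force: [-0.9, 0.6, -0.1]
grip_width: -0.0001
```

Run:
```python
from h import *
checks(); print(bot.observe()["force"])
plan([.525,.222,.185],-.085,6)
```

```text
scene pin 65 med [0.4715 0.2432 0.1808] min [0.4679 0.2305 0.1743] max [0.4785 0.2491 0.1872]
scene bar 161 med [0.5325 0.2841 0.1592] min [0.5071 0.248  0.1562] max [0.5536 0.3149 0.1617]
scene ring 253 med [0.5268 0.2724 0.1288] min [0.5167 0.26   0.092 ] max [0.5713 0.2818 0.1448]
wrist pin 1222 med [0.4931 0.2478 0.1815] min [0.4716 0.2353 0.1682] max [0.5057 0.2531 0.1872]
wrist bar 3547 med [0.5334 0.2808 0.16  ] min [0.5031 0.2418 0.1578] max [0.5591 0.3137 0.1624]
wrist ring 1414 med [0.5436 0.2702 0.1398] min [0.5195 0.2622 0.0929] max [0.5727 0.2785 0.1472]
[-0.14186636  1.08703367 -0.31731752]
now [0.4817 0.2416 0.1854] yaw -0.0802 tilt [ 7.0e-04  2.9e-03 -1.0e+00]
[[7.5, 2.7, 0.1, -0.0, -0.0, 0.0], [7.5, 2.7, 0.1, -0.0, -0.0, 0.0], [7.5, 2.7, 0.1, -0.0, -0.0, 0.0], [7.5, 2.7, 0.1, -0.0, -0.0, 0.0], [7.5, 2.7, 0.1, -0.0, -0.0, 0.0], [7.5, 2.7, 0.1, -0.0, -0.0, 0.0]]
```

The keeper is moving now; its pin is near (0.502,0.238). I'll carry on to the stop.

{"method": "arm_command", "body": {
  "targets": [
    [7,4,0,0,0,0],
    [7,3,0,0,0,0],
    [7,3,0,0,0,0],
    [7,2,0,0,0,0],
    [6,1,0,0,0,0],
    [0,0,0,0,0,0]
  ]
}}

```text
clock: 18.8
position: [0.5175, 0.2247, 0.1855]
tool_rot: [-3.139, -0.001, -0.08]
force: [-0.2, -0.5, -0.6]
grip_width: -0.0
```

Run:
```python
from h import *
checks(); print(pose()[0],bot.observe()["force"])
```

```text
scene pin 71 med [0.5067 0.2251 0.181 ] min [0.5024 0.2148 0.1719] max [0.5127 0.2328 0.1877]
scene bar 184 med [0.5437 0.2774 0.1592] min [0.5333 0.2282 0.1561] max [0.5539 0.3143 0.1617]
scene ring 276 med [0.5283 0.2718 0.1305] min [0.5171 0.2591 0.092 ] max [0.5711 0.2818 0.1464]
wrist pin 1236 med [0.5286 0.2317 0.1819] min [0.5064 0.2205 0.1686] max [0.5408 0.2371 0.1874]
wrist bar 3821 med [0.5464 0.2769 0.1601] min [0.5355 0.2275 0.1584] max [0.5598 0.3137 0.1625]
wrist ring 1445 med [0.5368 0.2711 0.1405] min [0.5204 0.2617 0.0922] max [0.5727 0.2786 0.1461]
[0.51649231 0.22517334 0.18555979] [-0.77918478  0.11234803  0.34173203]
```

{"method": "arm_command", "body": {
  "targets": [
    [4,0,0,0,0,0],
    [4,0,0,0,0,0],
    [3,0,0,0,0,0],
    [0,0,0,0,0,0]
  ]
}}

```text
clock: 19.35
position: [0.5271, 0.2248, 0.1855]
tool_rot: [-3.139, 0.001, -0.077]
force: [-4.4, -1.3, 2.1]
grip_width: -0.0001
```

{"method": "arm_command", "body": {
  "targets": [
    [2,0,0,0,0,0],
    [2,0,0,0,0,0],
    [0,0,0,0,0,0]
  ]
}}

```text
clock: 19.65
position: [0.5272, 0.2249, 0.185]
tool_rot: [3.141, 0.009, -0.075]
force: [-4.3, -0.2, 3.3]
grip_width: 0.0001
```

The tool stalled at x = 0.527 with 4 N against it, which matches the stop. I'll back off, lift and verify.

{"method": "arm_command", "body": {
  "targets": [
    [-10,0,0,0,0,0],
    [-15,0,0,0,0,0],
    [-15,0,-10,0,0,0],
    [-10,0,-20,0,0,0],
    [0,0,-20,0,0,0],
    [0,0,-20,0,0,0],
    [0,0,0,0,0,0],
    [0,0,0,0,0,0]
  ]
}}

```text
clock: 20.45
position: [0.473, 0.2293, 0.2574]
tool_rot: [3.141, 0.008, -0.074]
force: [0.7, 0.3, -0.1]
grip_width: 0.0003
```

Run:
```python
from h import *
s,t,w=checks(); p,R=pose(); print(p)
for n,f,C in(("scene",s,cloud(s)),("wrist",w,wcloud(w,p,R))):
    hsv=cv2.cvtColor(f["color"],cv2.COLOR_RGB2HSV)
    m=(f["depth"]>0)&(hsv[...,2]<110)&(C[...,0]>.5)&(C[...,0]<.58)&(C[...,1]>.2)&(C[...,1]<.292)&(C[...,2]>.1565)&(C[...,2]<.163)
    P=C[m]; k=np.polyfit(P[:,1],P[:,0],1); print(n,len(P),"keeper angle",np.arctan(k[0]).round(3)-.085,"x at y .27",np.polyval(k,.27).round(4))
C=cloud(t); hsv=cv2.cvtColor(t["color"],cv2.COLOR_RGB2HSV)
m=(t["depth"]>0)&(C[...,2]>.108)&(C[...,2]<.17)&(C[...,0]>.36)&(C[...,0]<.47)&(C[...,1]>-.19)&(C[...,1]<-.1)&(hsv[...,1]<60)
print("large ring",C[m].mean(0));
```

```text
scene pin 43 med [0.5421 0.2218 0.1774] min [0.5402 0.2186 0.1669] max [0.5475 0.2251 0.1844]
scene bar 198 med [0.5456 0.2703 0.1592] min [0.5405 0.2192 0.1563] max [0.5536 0.3148 0.1627]
scene ring 271 med [0.5285 0.272  0.1306] min [0.5167 0.2593 0.0917] max [0.57   0.2798 0.1463]
wrist pin 255 med [0.5436 0.2238 0.1828] min [0.5403 0.218  0.1671] max [0.5487 0.2267 0.1852]
wrist bar 1749 med [0.5481 0.2749 0.1604] min [0.5413 0.2243 0.1584] max [0.5585 0.314  0.1629]
wrist ring 825 med [0.5362 0.2719 0.1411] min [0.5187 0.2626 0.0936] max [0.567  0.2789 0.1472]
[0.47301754 0.22928294 0.25686087]
scene 125 keeper angle -0.015 x at y .27 0.5465
wrist 1162 keeper angle 0.008999999999999994 x at y .27 0.5485
large ring [ 0.41338868 -0.14791156  0.1471432 ]
```

```bash
python3 -c "
from workcell import bot
print(bot.job_done())"
```

```text
the job is handed in; nothing more can be done
None
```

The small ring is hanging in the hook's throat, released, and the keeper is swung shut against its stop. I handed the job in just after 20.5 s of the 54 s allowed; no verdict was reported.

**What I did:** I chose the small ring by its measured top height (148 mm, against 159 mm for the large one). I gripped it by its flanks, passed it over the raised tip, lowered it until it touched the hook and let go. Then I pushed the keeper pin round with the closed fingers in two strokes.

**Last checks:**
- **Keeper:** two cameras read its angle as about -0.015 and +0.009 rad, so it is within the 0.12 rad limit. It stalled against the stop with about 4 N.
- **Ring:** its top is at about 147 mm and it sits within about 2 mm of the throat's middle along the arm. The gripper is well clear of it.
- **Large ring:** it moved less than 2 mm.
- **Oil bottle:** I did not re-measure it at the end. It looked in place in pictures up to the middle of the keeper push, and the later moves stayed well away from it.

**What went wrong or disagreed:**
- The first try at the second keeper push missed the pin by passing beside it, touching nothing. I repeated it at the right place.
- The gripper read 60 mm on the 62 mm ring, but the hold was firm and the ring did not slip.

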